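Square the absorber plates and hold the detector arm level over the counting jig

ROBOT

A 6-joint arm with a two-finger parallel gripper is mounted at the origin on the work surface. World frame = base frame: x ahead of the robot, y to its left, z up, the work surface at z = 0. Lengths are in m, angles in rad, forces in N, time in s.
With the tool pointing down it reaches from about 0.375 to 0.9 m from the base axis. Payload 3.1 kg.
Tool frame: the origin (TCP) lies on the centre line of the jaws, within the pads' length; the fingertips stand ahead of it and the grasp point (between the pads) lies 3 mm ahead of it (robot.tip_reach is the z of the fingertips in the tool frame, in m); z points along the fingers, y is the line along which they close (so a half turn about z gives the same grasp; the last joint's range is limited). The gripper opens to 87 mm and grips with 3 to 60 N. Pads are 19 mm wide; open, the fingers measure 117 mm over their backs; the gripper's body (75 mm by 190 mm) begins 51 mm behind the grasp point.
Start: joints at [-1.438, 0.527, 1.433, -0, 1.181, -0.178], TCP at [0.191, -0.595, 0.218] pointing down, gripper open.
Joint ranges: [-3.08, 3.08], [-0.75, 2.2], [0.22, 2.44], [-1.43, 4.57], [0, 2.65], [-2.85, 2.85]. Speed limits (rad/s): [2.79, 2.79, 3.14, 3.14, 3.14, 3.14].

INTERFACE

Orientations are given as a unit quaternion [x, y, z, w].
In Python, from rig import sensors, eyes, ticket, robot gives the robot as it stands.
- The arm moves only by the tool drive_tool, never from a script. Its argument "deltas" is a list that holds one entry, the list of rows, each a list of 6 numbers: the shift along the tool's x, y, z in mm, then the turn, a rotation vector about the tool's x, y, z in rad. A call has 1 to 8 rows; each row shifts and turns the commanded pose from where the row before left it, along the tool's axes as they then stand; what a row does not reach is not made up. A row lasts 1/12 s, in which the tool goes at most 41.7 mm and 7.16 degrees, less where a joint would pass 70% of its speed; a pose out of reach is approached as far as the arm can. A call is refused whole if a number of a shift passes 41.7 or a number of a turn 0.125, either way. A call with a gripper value outside its range is refused whole. "gripper" is the opening in per cent of the stroke, from 0 (shut) to 100 (fully open), set as the call begins (left out, the last holds). The fingers move at their own pace and stop on an object; "squeeze" is the grip in N (left out, the last holds). Time passes only in rows, so rows that do not move let the fingers close. It gives the time, the measured TCP pose, the force, the opening and the grip force at its end, in the units of the state.
- sensors.get_obs(): the state, without advancing time (a new reading comes with each control period).
- eyes.camera(name): name is "scene" or "top" or "wrist"; returns a dict with "img" (480x640x3 uint8, red, green, blue), "fov_y" (degrees; the focal length in pixels is half the picture's height over the tangent of half this angle, whatever the lens; pixels are square), "cx", "cy" (the principal point, pixels), "xyz" and "attitude" of the camera in the world; the wrist camera has in their place "hand_eye" (4x4, takes a point from camera to tool coordinates, whose origin is the TCP and whose axes are the flange's). Camera axes: x right, y up, looking along -z (the intrinsics and any distortion apply to the point x, -y, -z); pixel columns grow to the right and rows downward; lengths in m; the calibration is good to about 2 mm. A picture is of the moment at which its call begins: read the wrist's pose just before it. There is no depth.
- ticket.hand_in(): hands the job in; it is judged then, once.
The state is a dict: "time": time; "q": joint angles; "joint_velocities": joint speeds; "joint_torque": joint torques, N m; "position": TCP position; "tool_rot": TCP orientation; "ft_force": force on the tool from outside, world axes, zero at the start; "moment": the same for the moment, N m; "grip_width": finger opening in m; "grip_force": force on a finger pad.
Only numpy, scipy, OpenCV 4.12 (cv2) and the standard library are available. Lean on these libraries where they do the work, as an engineer would, in place of code of your own. Each camera call takes 0.05 s, during which the arm holds its last target. There are 200 camera calls.

TASK

Tap the stack of four loose absorber plates into the corner of the counting jig until all their edges line up flush against both fences. Then pick up the detector arm by its balance point (it is heavy at the head end) and hold it level over the jig, its head centred about 4 cm above the top of the squared stack and its bar pointing along the jig towards the fork. Finish while still holding it there, still and touching nothing else; leave the other things on the bench alone.

Things in the scene. Friction and masses are not known exactly. Their poses are not given: they have to be found in the camera images.
- jig: fixed counting jig, grey base 280 x 110 x 10 mm. Origin: centre of underside; x along it from fork to stack, z up. Two dark fences, 12 mm thick, 38 mm high above the base: inner faces at x = +105 mm (spanning y -30 to +42) and at y = +30 mm (spanning x +45 to +105); open on the stack's -x and -y sides. Fork: two cheeks 30 mm high above the base at x = -128, y = +-17 mm.
- seat (a point): top centre of the jig's raised pedestal (46 x 46 mm, 10 mm high, its top 20 mm above the bench) at jig x = +75 mm, y = 0, between the fences; axes as the jig's. The plates' edges overhang the pedestal. The plates start stacked here, 20 mm high in all, but 4 to 13 mm short of each fence, each differently, slightly turned; pushes of about 12 N seat them.
- plate1: aluminium absorber plate 1 of 4 counted from the bottom of the stack, 60 x 60 x 5 mm, 50 g, loose. Origin: centre of its underside; x and y run along its edges, z up. Squared up, it lies centred over the seat with its x along the jig's x.
- plate2: aluminium absorber plate 2 of 4 counted from the bottom of the stack, 60 x 60 x 5 mm, 50 g, loose. Origin: centre of its underside; x and y run along its edges, z up. Squared up, it lies centred over the seat with its x along the jig's x.
- plate3: aluminium absorber plate 3 of 4 counted from the bottom of the stack, 60 x 60 x 5 mm, 50 g, loose. Origin: centre of its underside; x and y run along its edges, z up. Squared up, it lies centred over the seat with its x along the jig's x.
- plate4: aluminium absorber plate 4 of 4 counted from the bottom of the stack, 60 x 60 x 5 mm, 50 g, loose. Origin: centre of its underside; x and y run along its edges, z up. Squared up, it lies centred over the seat with its x along the jig's x.
- detector_arm: loose steel arm, 0.45 to 0.8 kg, lying on its head and foot. Head: upright cylinder 48 mm across, 50 mm high, at x = +90 mm. Bar: 16 mm wide (y), 14 mm high, underside 32 mm above the bench, straight from the head to x = -125 mm. Foot: 14 x 16 mm at x = -118 mm, down to the bench. Origin: on the bar's centre line at the level of the underside; x points to the head, z up.
- balance (a point): balance point of the detector arm, on the centre line of the bar at half its height (39 mm above the underside), 54 mm from the head's axis towards the tail (x = +36 mm in the arm's frame). Its axes are the arm's.
- head (a point): centre of the underside of the detector arm's head (x = +90 mm in the arm's frame). Held as asked, it is vertically above the seat, about 60 mm above it (40 mm above the top of the 20 mm stack).
- vial_pot: bystander: grey lead vial pot, 48 mm across, 66 mm high; origin at the centre of its underside.
- lead_brick: bystander: grey lead brick 50 x 100 x 50 mm high; origin at the centre of its underside.
- carton: bystander: small cardboard carton 90 x 120 x 60 mm high; origin at the centre of its underside.
- screwdriver: bystander: screwdriver 160 mm long lying along its own x axis on the bench.

How it is judged:
By the outcome, as a careful person would: the job done as asked, in the order asked, and still so for the second after the job is handed in, while the arm keeps its last pose, push and grip.
It also fails if it takes over 72 s, if anything falls off the work surface, if the arm or the gripper's body presses on something with over 40 N, if the wrist force passes 120 N, or if a joint passes its speed limit or range.

## Working session

There is one attempt and no reset: what is moved stays moved. The work goes in short steps, Python scripts to look and compute and a tool call to move; the robot and the scene stay as the last step left them, time stands still between calls to the robot, and variables do not carry over. Pictures are saved under pics/ and viewed, at most 10 in all, crops included, and the job is handed in when it is done.

Besides the shell and the picture viewer there is one more tool, called after "Request:" as name(argument=value, ...) on one line, values as JSON. drive_tool: Moves the arm, as the interface text tells. Its arguments: {"type":"object","properties":{"deltas":{"type":"array"},"gripper":{"type":"number"},"squeeze":{"type":"number"}},"required":["deltas"]}

```bash
ls; mkdir -p pics; python3 - <<'E'
from rig import sensors, eyes, robot
import cv2,json
o=sensors.get_obs()
for k,v in o.items(): print(k,v)
print([a for a in dir(robot) if a[0]!='_'], robot.tip_reach)
for n in ['top','scene']:
    c=eyes.camera(n); cv2.imwrite(f'pics/{n}0.png',c['img'][:,:,::-1]); print({k:v for k,v in c.items() if k!='img'})
E
```

```text
pics
time 0.0
q [-1.43851929e+00  5.28483593e-01  1.43391576e+00 -3.05923030e-05
  1.18137592e+00 -1.78498678e-01]
joint_velocities [-5.35161253e-05  3.03600230e-05  1.09645874e-03  7.24487941e-04
  9.24441570e-04 -2.85263293e-05]
joint_torque [-2.90528851e-04 -4.40041351e+01 -1.76591778e+01  6.31905673e-02
  5.82204515e-02 -1.74255647e-04]
position [ 0.19104357 -0.59430162  0.21725665]
tool_rot [ 9.87950089e-01  1.54768958e-01  1.10780326e-05 -1.09134563e-03]
ft_force [0.3228773  1.04302352 0.37423574]
moment [ 0.01164177 -0.06594135 -0.00577345]
grip_force 0.0
grip_width 0.08727771822260992
['Unreachable', 'tip_reach'] 0.022
{'fov_y': 51.97187079973202, 'cx': 316.08148155865814, 'cy': 237.7466903000413, 'xyz': array([ 0.39932981, -0.03331897,  1.16182296]), 'attitude': array([-0.06409387,  0.05198347,  0.71494706, -0.69429129])}
{'fov_y': 47.35190252079128, 'cx': 327.5003023421604, 'cy': 233.36339372029366, 'xyz': array([ 1.22688929, -0.58680811,  1.12084319]), 'attitude': array([0.29283784, 0.1342527 , 0.39085944, 0.86223611])}
```

View pics/top0.png

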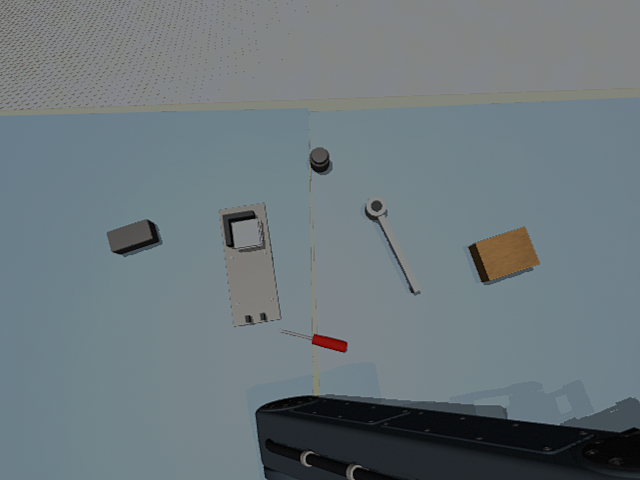

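View pics/scene0.png

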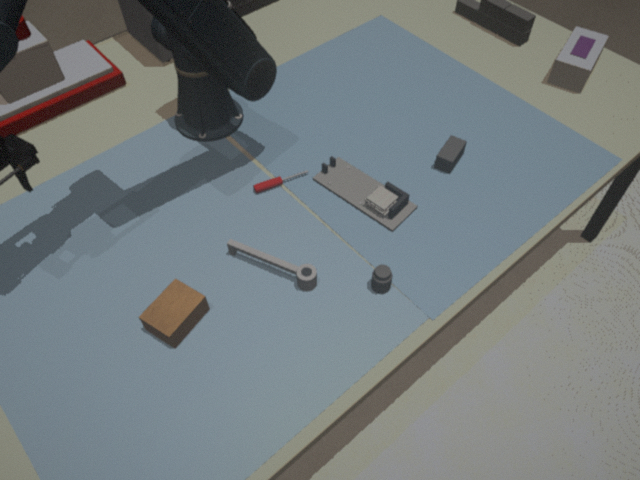

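The top view shows the jig at about (219–281, 203–327), with the stack at (246,233). The arm's head is at (376,207) and its tail at (415,291). The pot is at (320,158) and the screwdriver at (315,340). The scene view agrees.

```bash
cat > h.py <<'E'
import numpy as np, cv2
from scipy.spatial.transform import Rotation as R
from rig import sensors, eyes
def pose():
    o=sensors.get_obs(); T=np.eye(4); T[:3,:3]=R.from_quat(o['tool_rot']).as_matrix(); T[:3,3]=o['position']; return T
def cam(n):
    T=pose(); c=eyes.camera(n)
    if n=='wrist': M=T@np.array(c['hand_eye'])
    else:
        M=np.eye(4); M[:3,:3]=R.from_quat(c['attitude']).as_matrix(); M[:3,3]=c['xyz']
    f=240/np.tan(np.radians(c['fov_y'])/2)
    return c['img'],(M,f,c['cx'],c['cy'])
def cast(K,px,z):
    M,f,cx,cy=K; px=np.atleast_2d(np.array(px,float))
    d=np.c_[(px[:,0]-cx)/f,-(px[:,1]-cy)/f,-np.ones(len(px))]@M[:3,:3].T
    return M[:3,3]+d*((z-M[2,3])/d[:,2])[:,None]
def proj(K,P):
    M,f,cx,cy=K; p=(np.atleast_2d(P)-M[:3,3])@M[:3,:3]
    return np.c_[cx+f*p[:,0]/-p[:,2],cy-f*p[:,1]/-p[:,2]]
def move(px,T,P): pass
E
python3 - <<'E'
from h import *
np.set_printoptions(precision=4,suppress=True)
img,K=cam('top')
hsv=cv2.cvtColor(img,cv2.COLOR_RGB2HSV)
m=((hsv[...,1]<60)).astype(np.uint8); m[:125]=0; m[350:]=0
for c in cv2.findContours(m,0,1)[0]:
    if cv2.contourArea(c)>200:
        r=cv2.minAreaRect(c); print(cv2.contourArea(c),r,cv2.boxPoints(r).round(1).tolist())
J=cast(K,[(219.5,208.5),(265.5,203),(281.5,320),(234,326.5)],.01); print(J, J.mean(0))
for p,z in [((376,206.5),.05),((415,291),.046)]: print(cast(K,p,z))
E
```

```text
140504.0 ((319.5, 237.0), (224.0, 639.0), 90.0) [[-0.0, 125.0], [639.0, 125.0], [639.0, 349.0], [0.0, 349.0]]
[[0.6691 0.214  0.01  ]
 [0.6791 0.1031 0.01  ]
 [0.4005 0.069  0.01  ]
 [0.3888 0.1791 0.01  ]] [0.5344 0.1413 0.01  ]
[[ 0.6528 -0.1571  0.05  ]]
[[ 0.4565 -0.2357  0.046 ]]
```

```bash
sed -i '/^def move/d' h.py; cat >> h.py <<'E'
np.set_printoptions(precision=4,suppress=True)
def plan(xyz,yaw):
    "tool-frame shift (mm) first, then turn (rotvec) to reach a tool-down pose"
    T=pose(); c,s=np.cos(yaw),np.sin(yaw)
    G=np.array([[c,s,0],[s,-c,0],[0,0,-1]]).T
    print('shift',((np.array(xyz)-T[:3,3])@T[:3,:3]*1000).round(1),'turn',R.from_matrix(T[:3,:3].T@G).as_rotvec().round(3))
E
python3 - <<'E'
from h import *
from rig import eyes
print(eyes.camera('wrist')['hand_eye'],eyes.camera('wrist')['fov_y'])
plan((.53,.14,.218),.12)
E
```

```text
[[-0.0002  0.9525  0.3046  0.0841]
 [ 1.      0.0001  0.0005  0.0005]
 [ 0.0005  0.3046 -0.9525 -0.1659]
 [ 0.      0.      0.      1.    ]] 69.61489873919095
shift [ 547.3 -595.8    0.5] turn [-0.001 -0.     0.191]
```

Request:
drive_tool(deltas=[[[23,-25,0,0,0,0],[23,-25,0,0,0,0],[23,-25,0,0,0,0],[23,-25,0,0,0,0],[23,-25,0,0,0,0],[23,-25,0,0,0,0],[23,-25,0,0,0,0],[23,-25,0,0,0,0]]], gripper=25)

```text
time: 0.92
position: [0.3056, -0.3468, 0.2183]
tool_rot: [0.988, 0.155, 0.0, 0.0]
ft_force: [0.9, -0.1, -0.5]
grip_width: 0.0414
grip_force: 0.0
```

Request:
drive_tool(deltas=[[[23,-25,0,0,0,0],[23,-25,0,0,0,0],[23,-25,0,0,0,0],[23,-25,0,0,0,0],[23,-25,0,0,0,0],[23,-25,0,0,0,0],[23,-25,0,0,0,0],[23,-25,0,0,0,0]]])

```text
time: 1.58
position: [0.4197, -0.1001, 0.2185]
tool_rot: [0.988, 0.155, 0.0, 0.0]
ft_force: [0.5, -1.0, 0.5]
grip_width: 0.0216
grip_force: 0.0
```

Request:
drive_tool(deltas=[[[23,-25,0,0,0,0.024],[23,-25,0,0,0,0.024],[23,-25,0,0,0,0.024],[23,-25,0,0,0,0.024],[23,-25,0,0,0,0.024],[23,-25,0,0,0,0.024],[23,-25,0,0,0,0.024],[0,0,0,0,0,0.024]]])

```text
time: 2.25
position: [0.5377, 0.1108, 0.2186]
tool_rot: [0.998, 0.061, 0.003, -0.001]
ft_force: [0.5, 0.3, 0.1]
grip_width: 0.0218
grip_force: 0.0
```

```bash
python3 - <<'E'
from h import *
import pickle
sensors.get_obs()
img,K=cam('wrist'); cv2.imwrite('pics/w1.png',img[:,:,::-1]); pickle.dump(K,open('w1.pkl','wb'))
print(pose())
E
```

```text
[[ 0.9927  0.1207  0.0016  0.5355]
 [ 0.1207 -0.9927  0.0003  0.1086]
 [ 0.0016 -0.0001 -1.      0.2182]
 [ 0.      0.      0.      1.    ]]
```

View pics/w1.png

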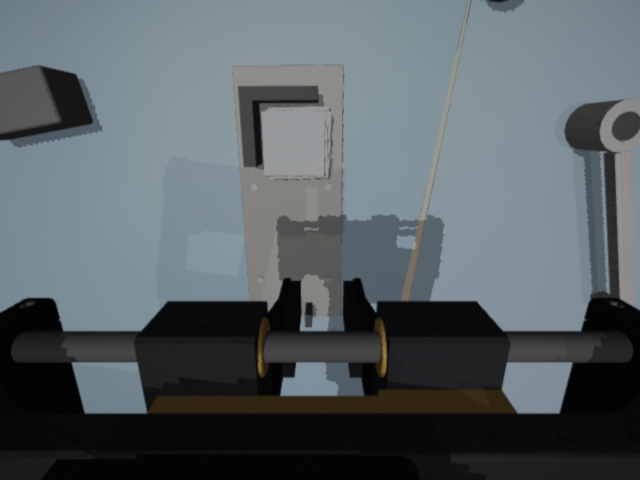

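The wrist view shows the jig base with far corners at (233,66) and (343,66) and its right edge at column 343. The fence tops are dark at (239–318, 86–101), the stack is at (261–332, 105–180), and the detector head is at (625,127).

```bash
python3 - <<'E'
from h import *
import pickle
K=pickle.load(open('w1.pkl','rb')); img=cv2.imread('pics/w1.png')[:,:,::-1].astype(int)
d=img[...,2]-img[...,0]  # blue-red
def edge(seq): # subpixel crossing
    v=np.array(seq,float); hi,lo=v[:4].mean(),v[-4:].mean(); t=(hi+lo)/2
    i=np.where((v[:-1]-t)*(v[1:]-t)<=0)[0]
    return i[0]+(v[i[0]]-t)/(v[i[0]]-v[i[0]+1]+1e-9)
Rr=[(335+edge(d[r,335:352][::-1]*1),r) for r in []]
pr=[(352-edge(d[r,336:353][::-1]),r) for r in range(75,205,5)]
pl=[(225+edge(d[r,225:238]),r) for r in range(70,150,5)]
pt=[(c,58+edge(d[58:74,c])) for c in range(245,335,5)]
def line(p):
    P=cast(K,p,.01)[:,:2]; v=cv2.fitLine(P.astype(np.float32),cv2.DIST_HUBER,0,1e-4,1e-4).ravel(); return v, np.arctan2(v[1],v[0])
for n,p in (('r',pr),('l',pl),('t',pt)): print(n,p[0],p[-1],line(p))
print(cast(K,[(233,66),(343,66),(343,315)],.01))
print('stack corners',cast(K,[(261,108),(327,108),(327,179),(263,178)],.04))
E
```

```text
r (np.float64(342.9134615384682), 75) (np.float64(341.4791666666956), 200) (array([0.9917, 0.1283, 0.609 , 0.098 ], dtype=float32), np.float32(0.12866756))
l (np.float64(232.1527777777608), 70) (np.float64(231.374999999625), 145) (array([0.9943, 0.1067, 0.6274, 0.2112], dtype=float32), np.float32(0.106864415))
t (245, np.float64(65.30681818179029)) (330, np.float64(64.62499999995192)) (array([ 0.1284, -0.9917,  0.6765,  0.1616], dtype=float32), np.float32(-1.4420819))
[[0.6691 0.2148 0.01  ]
 [0.6822 0.1073 0.01  ]
 [0.4086 0.0687 0.01  ]]
stack corners [[0.6327 0.1796 0.04  ]
 [0.6401 0.1182 0.04  ]
 [0.5745 0.1099 0.04  ]
 [0.5678 0.1731 0.04  ]]
```

```bash
cat >> h.py <<'E'
Y=.1287; O=np.array([.5375,.1442])
def J(x,y,z):
    c,s=np.cos(Y),np.sin(Y); return (O[0]+(c*x-s*y)/1000,O[1]+(s*x+c*y)/1000,z)
def injig():
    T=pose(); d=T[:2,3]-O; c,s=np.cos(Y),np.sin(Y); o=sensors.get_obs(); f=o['ft_force']
    print('jig',1000*np.array([c*d[0]+s*d[1],c*d[1]-s*d[0],T[2,3]]),'F',c*f[0]+s*f[1],c*f[1]-s*f[0],f[2])
E
python3 -c "
from h import *
plan(J(8,-5,.036),Y)"
```

```text
shift [ 14.  -30.2 182.2] turn [-0.    -0.002 -0.008]
```

Request:
drive_tool(deltas=[[[7,-15,30,0,-0.002,-0.008],[7,-15,30,0,0,0],[0,0,30,0,0,0],[0,0,30,0,0,0],[0,0,30,0,0,0],[0,0,20,0,0,0],[0,0,12,0,0,0],[0,0,0,0,0,0]]])

```text
time: 2.97
position: [0.5416, 0.1366, 0.0339]
tool_rot: [0.998, 0.063, -0.004, 0.0]
ft_force: [-0.1, -0.5, 0.4]
grip_width: 0.0215
grip_force: 0.0
```

```bash
python3 -c "
from h import *
injig();plan(J(34,-5,.036),Y)
img,K=cam('wrist');cv2.imwrite('pics/w2.png',img[:,:,::-1])"
```

```text
jig [ 3.1374 -8.0914 33.8718] F -0.21020432886287113 -0.4713897883435029 0.35192040270168745
shift [30.8 -3.2 -2.4] turn [-0.     0.008 -0.003]
```

View pics/w2.png

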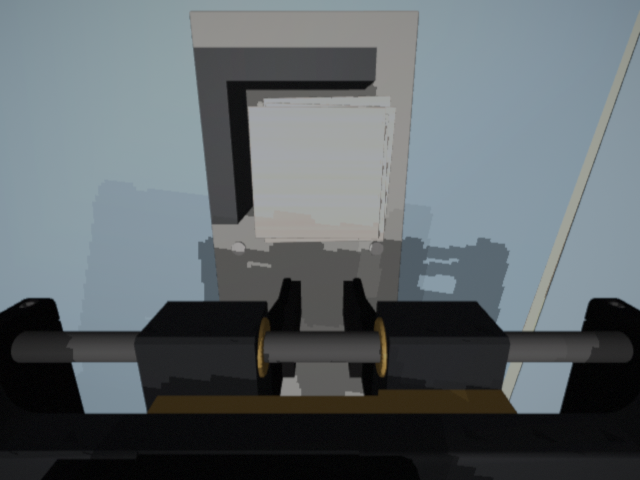

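The wrist view from lower down shows the stack at (250–395, 98–240), short of the far fence (inner face at row 82) and the left fence (inner face at column 245). The fingers are just behind the stack.

Request:
drive_tool(deltas=[[[3,-3,-2,0,0.008,-0.003],[3,0,0,0,0,0],[3,0,0,0,0,0],[3,0,0,0,0,0],[3,0,0,0,0,0],[3,0,0,0,0,0],[3,0,0,0,0,0],[3,0,0,0,0,0]]])

```text
time: 3.68
position: [0.5678, 0.1438, 0.0384]
tool_rot: [0.998, 0.065, 0.003, -0.0]
ft_force: [0.0, 0.5, -0.8]
grip_width: 0.0217
grip_force: 0.0
```

```bash
python3 -c "
from h import *
injig();plan(J(35,-5,.036),Y)"
```

```text
jig [30.001  -4.2704 38.433 ] F 0.10078525659362682 0.4530185599200214 -0.8378733273521924
shift [5.  0.7 2.5] turn [-0.    -0.006  0.001]
```

Request:
drive_tool(deltas=[[[1,0,2,0,-0.004,0],[1,0,0,0,0,0],[1,0,0,0,0,0],[1,0,0,0,0,0],[1,0,0,0,0,0],[0,0,0,0,0,0]]])

```text
time: 4.18
position: [0.5728, 0.1444, 0.0363]
tool_rot: [0.998, 0.065, 0.001, -0.0]
ft_force: [-1.0, -0.0, -0.0]
grip_width: 0.0217
grip_force: 0.0
```

```bash
python3 -c "
from h import *
injig();plan(J(35,-5,.036),Y)"
```

```text
jig [35.0672 -4.3146 36.3331] F -0.9537802720327693 0.07596499467966286 -0.010328046322224883
shift [-0.1  0.7  0.3] turn [ 0.    -0.003  0.001]
```

Request:
drive_tool(deltas=[[[1,0,0,0,0,0],[1,0,0,0,0,0],[1,0,0,0,0,0],[1,0,0,0,0,0],[0,0,0,0,0,0]]])

```text
time: 4.6
position: [0.5768, 0.1449, 0.0364]
tool_rot: [0.998, 0.065, 0.001, -0.0]
ft_force: [0.0, -0.3, 0.3]
grip_width: 0.0219
grip_force: 0.0
```

```bash
python3 -c "
from h import *
injig()
img,K=cam('wrist');cv2.imwrite('pics/w3.png',img[60:300,140:460,::-1].repeat(2,0).repeat(2,1))"
```

```text
jig [39.0303 -4.2979 36.4088] F 0.005218677205899289 -0.316605157859059 0.28819698050344505
```

View pics/w3.png

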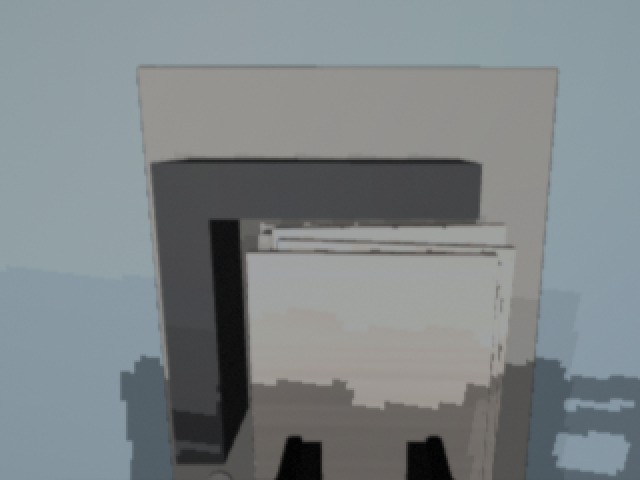

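The crop shows the top plate's far edge at row 253, still below the fence edge at row 220. The plates still have a few mm to go, so I keep pushing.

Request:
drive_tool(deltas=[[[1,0,0,0,0,0],[1,0,0,0,0,0],[1,0,0,0,0,0],[0,0,0,0,0,0]]])

```text
time: 4.98
position: [0.5797, 0.1453, 0.0364]
tool_rot: [0.998, 0.065, 0.001, -0.0]
ft_force: [0.5, 0.6, 0.4]
grip_width: 0.0219
grip_force: 0.0
```

Request:
drive_tool(deltas=[[[1,0,0,0,0,0],[1,0,0,0,0,0],[0,0,0,0,0,0]]])

```text
time: 5.23
position: [0.5817, 0.1456, 0.0364]
tool_rot: [0.998, 0.065, 0.001, -0.0]
ft_force: [-0.5, 0.1, 0.4]
grip_width: 0.0216
grip_force: 0.0
```

Request:
drive_tool(deltas=[[[1,0,0,0,0,0],[1,0,0,0,0,0],[0,0,0,0,0,0]]])

```text
time: 5.48
position: [0.5836, 0.1458, 0.0364]
tool_rot: [0.998, 0.065, 0.001, -0.0]
ft_force: [0.0, 0.5, -0.4]
grip_width: 0.0215
grip_force: 0.0
```

```bash
python3 -c "
from h import *
injig()
img,K=cam('wrist');cv2.imwrite('pics/w4.png',img[60:300,140:460,::-1].repeat(2,0).repeat(2,1))"
```

```text
jig [45.9695 -4.2998 36.4238] F 0.07122807567390854 0.48325503753910176 -0.44773040220513605
```

View pics/w4.png

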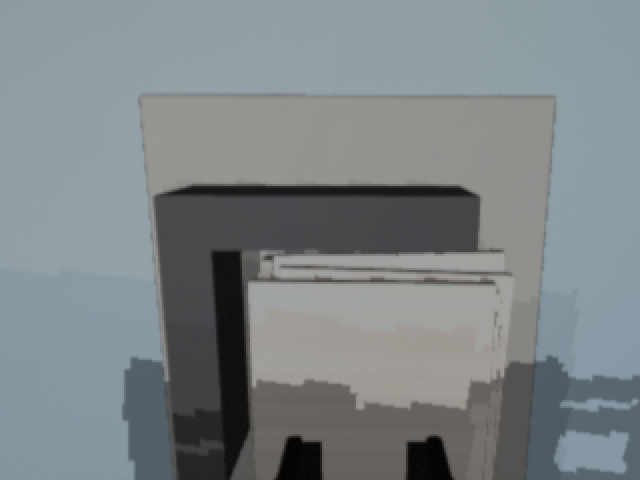

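```bash
python3 -c "
from h import *
img,K=cam('wrist');T=pose()
def loc(P):
    d=P[:,:2]-O; c,s=np.cos(Y),np.sin(Y); return np.c_[d@[c,s],d@[-s,c]]*1000
pts=np.array([(s*x,y,z,1) for s in(1,-1) for x in(.0095,) for y in(-.026,-.011,.011,.026) for z in (.022,)])
print(proj(K,(pts@T.T)[:,:3]))
print('base far corners',loc(cast(K,[(210,107.5),(417.5,108)],.01)))
print('top plate far',loc(cast(K,[(140+248/2,60+281/2),(140+495/2,60+281/2)],.04)), 'fence inner',loc(cast(K,[(140+212/2,60+250/2),(140+478/2,60+250/2)],.048)))
cv2.imwrite('pics/w5.png',img[200:360,200:440,::-1].repeat(3,0).repeat(3,1))"
```

```text
[[276.5668 261.9601]
 [302.2219 261.9578]
 [339.8527 261.9544]
 [365.5124 261.9521]
 [277.8319 291.3856]
 [302.7722 291.3844]
 [339.3544 291.3826]
 [364.299  291.3814]]
base far corners [[140.0048  53.7845]
 [139.8529 -54.6421]]
top plate far [[ 96.8067  22.9262]
 [ 96.8633 -36.0426]] fence inner [[105.4547  29.2812]
 [105.5108 -30.2792]]
```

View pics/w5.png

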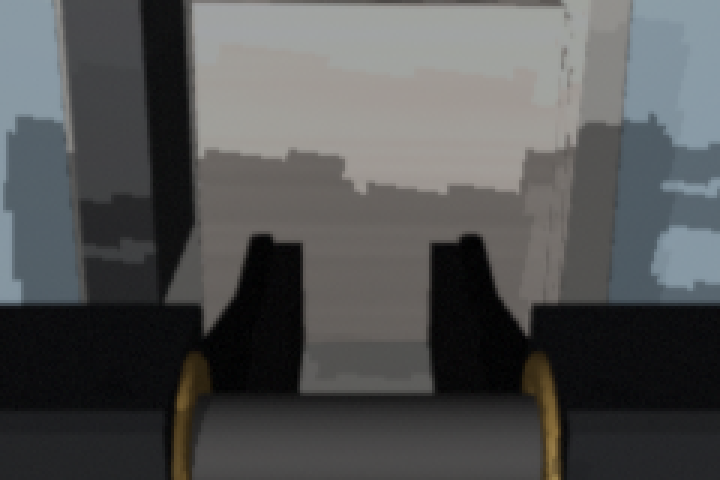

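```bash
python3 -c "
from h import *
img,K=cam('wrist')
def loc(P):
    d=P[:,:2]-O; c,s=np.cos(Y),np.sin(Y); return np.c_[d@[c,s],d@[-s,c]]*1000
for z in (.01,.02,.04): print(z,loc(cast(K,[(320,314),(320,278)],z)))
S,KS=cam('scene'); T=pose()
p=proj(KS,[(T@[0,0,z,1])[:3] for z in(.022,0,-.05)]);print(p)
u,v=p[0].astype(int); c=S[v-50:v+50,u-60:u+60,::-1]; cv2.imwrite('pics/s5.png',cv2.resize(c,None,fx=6,fy=6,interpolation=2)); print(u,v)
"
```

```text
0.01 [[18.2078 -3.6375]
 [42.8757 -3.651 ]]
0.02 [[23.99   -3.6905]
 [47.3763 -3.7033]]
0.04 [[35.5544 -3.7966]
 [56.3776 -3.8079]]
[[376.2302 199.2291]
 [376.7827 193.7412]
 [378.0894 180.7641]]
376 199
```

View pics/s5.png

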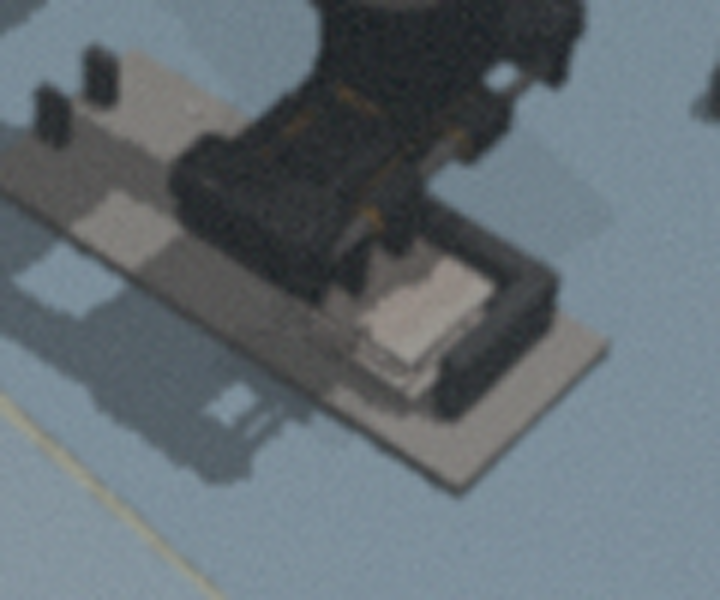

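The scene crop confirms the fingers are above the top plate at z≈41 mm, so the fingertips sit about 25 mm higher than `tip_reach` implies. Nothing has moved. I'll back off and lower carefully.

Request:
drive_tool(deltas=[[[0,0,-4,0,0,0],[-12,0,0,0,0,0],[-12,0,0,0,0,0],[-12,0,0,0,0,0],[-5,0,4,0,0,0],[0,0,2,0,0,0],[0,0,1,0,0,0]]])

```text
time: 6.27
position: [0.543, 0.1405, 0.0331]
tool_rot: [0.998, 0.065, 0.001, -0.0]
ft_force: [0.1, -0.2, -0.5]
grip_width: 0.0219
grip_force: 0.0
```

Request:
drive_tool(deltas=[[[0,0,1,0,0,0],[0,0,1,0,0,0]]])

```text
time: 6.43
position: [0.5438, 0.1406, 0.0313]
tool_rot: [0.998, 0.065, 0.002, -0.0]
ft_force: [0.8, 0.7, 0.4]
grip_width: 0.0223
grip_force: 0.0
```

Request:
drive_tool(deltas=[[[0,0,1,0,0,0],[0,0,1,0,0,0]]])

```text
time: 6.6
position: [0.5432, 0.1406, 0.0292]
tool_rot: [0.998, 0.065, 0.001, -0.0]
ft_force: [0.1, 0.3, -0.4]
grip_width: 0.0219
grip_force: 0.0
```

Request:
drive_tool(deltas=[[[0,0,2,0,0,0],[0,0,2,0,0,0],[0,0,2,0,0,0]]])

```text
time: 6.85
position: [0.5428, 0.1405, 0.0231]
tool_rot: [0.998, 0.065, 0.001, -0.0]
ft_force: [0.4, -0.6, -0.5]
grip_width: 0.0217
grip_force: 0.0
```

Request:
drive_tool(deltas=[[[0,0,2,0,0,0],[0,0,2,0,0,0]]])

```text
time: 7.02
position: [0.5427, 0.1405, 0.0191]
tool_rot: [0.998, 0.065, 0.001, -0.0]
ft_force: [-1.0, -0.9, -0.6]
grip_width: 0.0218
grip_force: 0.0
```

Request:
drive_tool(deltas=[[[0,0,1,0,0,0],[0,0,1,0,0,0]]])

```text
time: 7.18
position: [0.5426, 0.1405, 0.0171]
tool_rot: [0.998, 0.065, 0.001, -0.0]
ft_force: [-0.1, 0.2, 0.2]
grip_width: 0.0217
grip_force: 0.0
```

Request:
drive_tool(deltas=[[[0,0,1,0,0,0],[0,0,1,0,0,0]]])

```text
time: 7.35
position: [0.5427, 0.1405, 0.0153]
tool_rot: [0.998, 0.065, 0.001, -0.0]
ft_force: [-0.1, -0.6, -0.4]
grip_width: 0.0214
grip_force: 0.0
```

Request:
drive_tool(deltas=[[[0,0,1,0,0,0],[0,0,1,0,0,0]]])

```text
time: 7.52
position: [0.5428, 0.1405, 0.0133]
tool_rot: [0.998, 0.065, 0.001, -0.0]
ft_force: [0.0, 0.6, 1.6]
grip_width: 0.0222
grip_force: 0.0
```

Request:
drive_tool(deltas=[[[0,0,1,0,0,0],[0,0,0,0,0,0]]])

```text
time: 7.68
position: [0.5426, 0.1405, 0.0121]
tool_rot: [0.998, 0.065, 0.001, -0.0]
ft_force: [-0.5, -0.2, 0.3]
grip_width: 0.0218
grip_force: 0.0
```

Request:
drive_tool(deltas=[[[0,0,1,0,0,0],[0,0,0,0,0,0]]])

```text
time: 7.85
position: [0.5427, 0.1405, 0.0112]
tool_rot: [0.998, 0.065, 0.001, -0.0]
ft_force: [0.1, -0.1, -0.3]
grip_width: 0.022
grip_force: 0.0
```

Request:
drive_tool(deltas=[[[0,0,1,0,0,0],[0,0,0,0,0,0]]])

```text
time: 8.02
position: [0.5427, 0.1405, 0.0102]
tool_rot: [0.998, 0.065, 0.001, -0.0]
ft_force: [0.6, 0.3, 0.4]
grip_width: 0.0218
grip_force: 0.0
```

Request:
drive_tool(deltas=[[[4,0,0,0,0,0],[4,0,0,0,0,0],[4,0,0,0,0,0],[3,0,0,0,0,0],[2,0,0,0,0,0],[2,0,0,0,0,0],[2,0,0,0,0,0],[2,0,0,0,0,0]]])

```text
time: 8.68
position: [0.5652, 0.1435, 0.0103]
tool_rot: [0.998, 0.065, 0.001, -0.0]
ft_force: [-1.6, 0.2, -0.0]
grip_width: 0.0217
grip_force: 0.5
```

Request:
drive_tool(deltas=[[[1,0,0,0,0,0],[1,0,0,0,0,0],[1,0,0,0,0,0],[1,0,0,0,0,0]]])

```text
time: 9.02
position: [0.569, 0.144, 0.0103]
tool_rot: [0.998, 0.065, 0.0, -0.0]
ft_force: [-1.0, -0.1, -0.1]
grip_width: 0.0217
grip_force: 0.7
```

```bash
cat >> h.py <<'E'
def loc(P):
    d=P[:,:2]-O; c,s=np.cos(Y),np.sin(Y); return np.c_[d@[c,s],d@[-s,c]]*1000
E
python3 -c "
from h import *
injig()"
```

```text
jig [31.2005 -4.2627 10.2839] F -1.0004364825009984 0.03153120302028305 -0.11632665078897131
```

Contact now. Final position should be about x = 35.5.

Request:
drive_tool(deltas=[[[1,0,0,0,0,0],[1,0,0,0,0,0],[1,0,0,0,0,0],[0,0,0,0,0,0]]])

```text
time: 9.35
position: [0.5712, 0.1443, 0.0102]
tool_rot: [0.998, 0.065, -0.0, 0.0]
ft_force: [-3.9, -1.1, 1.9]
grip_width: 0.0217
grip_force: 1.9
```

Request:
drive_tool(deltas=[[[1,0,0,0,0,0],[0,0,0,0,0,0]]])

```text
time: 9.52
position: [0.5713, 0.1443, 0.0102]
tool_rot: [0.998, 0.065, -0.001, 0.0]
ft_force: [-5.1, -1.1, 3.5]
grip_width: 0.0215
grip_force: 2.7
```

Request:
drive_tool(deltas=[[[0.5,0,0,0,0,0],[0,0,0,0,0,0]]])

```text
time: 9.68
position: [0.5713, 0.1443, 0.0102]
tool_rot: [0.998, 0.065, -0.002, 0.0]
ft_force: [-5.9, -2.2, 3.9]
grip_width: 0.0219
grip_force: 3.1
```

Request:
drive_tool(deltas=[[[1,0,0,0,0,0],[1,0,0,0,0,0],[1,0,0,0,0,0],[0,0,0,0,0,0]]])

```text
time: 10.02
position: [0.5715, 0.1443, 0.0099]
tool_rot: [0.998, 0.065, -0.005, 0.0]
ft_force: [-10.2, -2.7, 6.0]
grip_width: 0.0215
grip_force: 5.0
```

Request:
drive_tool(deltas=[[[1,0,0,0,0,0],[1,0,0,0,0,0],[1,0,0,0,0,0],[0,0,0,0,0,0]]])

```text
time: 10.35
position: [0.5716, 0.1444, 0.0097]
tool_rot: [0.998, 0.065, -0.008, 0.0]
ft_force: [-13.4, -3.7, 9.1]
grip_width: 0.0216
grip_force: 7.0
```

```bash
python3 -c "
from h import *
injig()
img,K=cam('wrist');cv2.imwrite('pics/w6.png',img[60:360,140:460,::-1].repeat(2,0).repeat(2,1))"
```

```text
jig [33.8855 -4.1987  9.729 ] F -13.734926370391648 -1.977288843338639 9.110924713796027
```

View pics/w6.png

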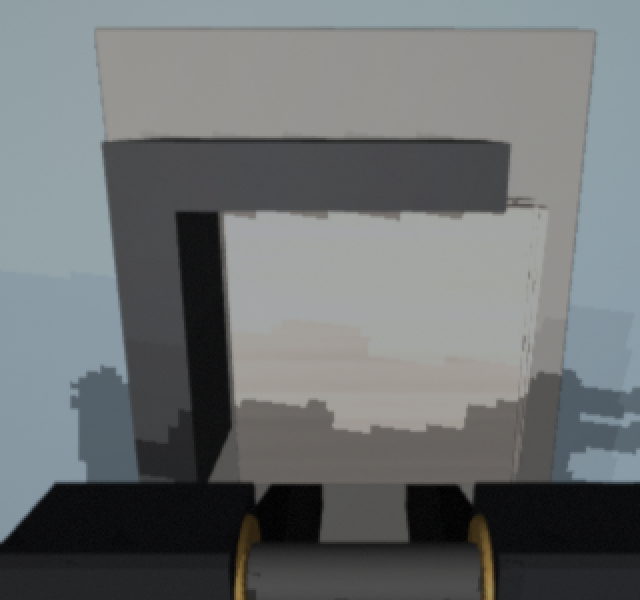

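The plates' far edge at row 212 is now flush along the fence, and a gap remains at the left fence (columns 178–222). Next is the +y push.

Request:
drive_tool(deltas=[[[-8,0,0,0,0,0],[-6,0,-5,0,0,0],[0,0,-30,0,0,0],[0,0,-15,0,0,0],[20,24,0,0,0,0],[20,24,0,0,0,0],[10,23,0,0,0,0],[0,0,0,0,0,0]]])

```text
time: 11.07
position: [0.6313, 0.0755, 0.0622]
tool_rot: [0.998, 0.063, 0.007, 0.001]
ft_force: [0.6, 0.1, 0.1]
grip_width: 0.0217
grip_force: 0.0
```

Request:
drive_tool(deltas=[[[0,0,0,0,0,-0.121],[0,0,0,0,0,-0.121],[0,0,0,0,0,-0.121],[0,0,0,0,0,-0.121],[0,0,0,0,0,-0.121],[0,0,0,0,0,-0.121],[0,0,0,0,0,-0.121],[0,0,0,0,0,-0.121]]])

```text
time: 11.73
position: [0.6258, 0.0801, 0.061]
tool_rot: [0.852, 0.524, 0.002, 0.001]
ft_force: [-0.8, -0.2, -0.7]
grip_width: 0.0218
grip_force: 0.0
```

Request:
drive_tool(deltas=[[[0,0,0,0,0,-0.121],[0,0,0,0,0,-0.121],[0,0,0,0,0,-0.121],[0,0,0,0,0,-0.121],[0,0,0,0,0,-0.119],[0,0,0,0,0,0]]])

```text
time: 12.23
position: [0.6256, 0.08, 0.061]
tool_rot: [0.659, 0.752, 0.002, 0.002]
ft_force: [0.3, 0.4, -0.8]
grip_width: 0.0216
grip_force: 0.0
```

```bash
python3 -c "
from h import *
injig(); plan(J(75,-75,.0105),Y+np.pi/2)"
```

```text
jig [ 79.1406 -74.9509  60.9715] F 0.37626315023825296 0.3542875974231592 -0.7729078122725818
shift [-0.  -4.4 50.5] turn [0.005 0.    0.003]
```

Request:
drive_tool(deltas=[[[0,-4.5,15,0.005,0,0.003],[0,0,15,0,0,0],[0,0,12,0,0,0],[0,0,6,0,0,0],[0,0,2.5,0,0,0],[0,0,0,0,0,0]]])

```text
time: 12.73
position: [0.6201, 0.0791, 0.0094]
tool_rot: [0.661, 0.75, -0.001, -0.001]
ft_force: [0.3, -0.5, -0.6]
grip_width: 0.0214
grip_force: 0.0
```

Request:
drive_tool(deltas=[[[4,0,0,0,0,0],[4,0,0,0,0,0],[4,0,0,0,0,0],[3,0,0,0,0,0],[2,0,0,0,0,0],[2,0,0,0,0,0],[2,0,0,0,0,0],[2,0,0,0,0,0]]])

```text
time: 13.4
position: [0.6173, 0.1019, 0.01]
tool_rot: [0.661, 0.751, -0.001, -0.001]
ft_force: [-0.0, -0.4, 0.7]
grip_width: 0.0215
grip_force: 0.6
```

Request:
drive_tool(deltas=[[[2,0,0,0,0,0],[1,0,0,0,0,0],[1,0,0,0,0,0],[1,0,0,0,0,0],[1,0,0,0,0,0],[1,0,0,0,0,0]]])

```text
time: 13.9
position: [0.6165, 0.1087, 0.01]
tool_rot: [0.661, 0.751, -0.001, -0.001]
ft_force: [-0.3, -1.6, 0.9]
grip_width: 0.0217
grip_force: 0.9
```

```bash
python3 -c "
from h import *
injig(); plan(J(75,-40,.0105),Y+np.pi/2)"
```

```text
jig [ 73.7925 -45.3664  10.0193] F -0.5483242091650459 -1.5168993983878822 0.9498851990190073
shift [ 5.4  1.2 -0.5] turn [-0.003  0.    -0.002]
```

Request:
drive_tool(deltas=[[[1,0,0,0,0,0],[1,0,0,0,0,0],[1,0,0,0,0,0],[1,0,0,0,0,0],[1,0,0,0,0,0],[1,0,0,0,0,0],[0,0,0,0,0,0]]])

```text
time: 14.48
position: [0.616, 0.1131, 0.0101]
tool_rot: [0.66, 0.751, -0.002, 0.0]
ft_force: [-0.4, -7.2, 0.4]
grip_width: 0.0221
grip_force: 3.6
```

Request:
drive_tool(deltas=[[[1,0,0,0,0,0],[1,0,0,0,0,0],[1,0,0,0,0,0],[0,0,0,0,0,0]]])

```text
time: 14.82
position: [0.616, 0.1132, 0.0101]
tool_rot: [0.66, 0.751, -0.003, 0.001]
ft_force: [1.4, -16.0, 1.2]
grip_width: 0.0219
grip_force: 7.9
```

```bash
python3 -c "
from h import *
injig(); plan(J(75,-40,.0105),Y+np.pi/2)"
```

```text
jig [ 73.8907 -40.825   10.0948] F -0.6159421463004247 -16.040505807348264 1.226746417081604
shift [ 0.8  1.1 -0.4] turn [-0.003  0.007  0.001]
```

Request:
drive_tool(deltas=[[[0,0,0,0,0.01,0],[0,0,0,0,0,0],[0,0,0,0,-0.01,0],[-10,0,0,0,0,0],[-10,0,-10,0,0,0],[0,0,-30,0,0,0],[0,0,-20,0,0,0],[0,0,0,0,0,0]]])

```text
time: 15.48
position: [0.6211, 0.098, 0.0746]
tool_rot: [0.661, 0.75, 0.002, 0.002]
ft_force: [2.0, 0.1, 0.4]
grip_width: 0.0215
grip_force: 0.0
```

Request:
drive_tool(deltas=[[[0,0,0,0,0,0.121],[0,0,0,0,0,0.121],[0,0,0,0,0,0.121],[0,0,0,0,0,0.121],[0,0,0,0,0,0.121],[0,0,0,0,0,0.121],[0,0,0,0,0,0.121],[0,0,0,0,0,0.121]]])

```text
time: 16.15
position: [0.6173, 0.0983, 0.0697]
tool_rot: [0.935, 0.354, -0.002, -0.001]
ft_force: [-0.1, 0.2, 1.0]
grip_width: 0.0216
grip_force: 0.0
```

Request:
drive_tool(deltas=[[[0,0,0,0,0,0.121],[0,0,0,0,0,0.121],[0,0,0,0,0,0.121],[0,0,0,0,0,0.121],[0,0,0,0,0,0.119],[0,0,0,0,0,0]]])

```text
time: 16.65
position: [0.6174, 0.0983, 0.0697]
tool_rot: [0.998, 0.062, -0.002, -0.0]
ft_force: [-0.3, 0.3, -0.4]
grip_width: 0.0218
grip_force: 0.0
```

```bash
python3 -c "
from h import *
injig(); plan(J(18,0,.0105),Y)"
```

```text
jig [ 73.3414 -55.8157  69.6573] F -0.28294165584219394 0.3337044437313004 -0.3907103161839246
shift [-55.3 -55.5  59.4] turn [-0.001  0.004 -0.004]
```

Request:
drive_tool(deltas=[[[-19,-19,0,0,0.004,-0.004],[-19,-19,0,0,0,0],[-18,-18,0,0,0,0],[0,0,20,0,0,0],[0,0,20,0,0,0],[0,0,13,0,0,0],[0,0,6,0,0,0],[0,0,0,0,0,0]]])

```text
time: 17.32
position: [0.5539, 0.1463, 0.0096]
tool_rot: [0.998, 0.066, -0.001, -0.0]
ft_force: [-0.1, 0.7, 0.4]
grip_width: 0.0218
grip_force: 0.0
```

Request:
drive_tool(deltas=[[[3,0,0,0,0,0],[3,0,0,0,0,0],[3,0,0,0,0,0],[3,0,0,0,0,0],[2,0,0,0,0,0],[1,0,0,0,0,0],[1,0,0,0,0,0],[0,0,0,0,0,0]]])

```text
time: 17.98
position: [0.571, 0.1483, 0.011]
tool_rot: [0.998, 0.065, 0.0, -0.0]
ft_force: [-0.1, 0.4, 0.0]
grip_width: 0.0219
grip_force: 0.1
```

Request:
drive_tool(deltas=[[[1,0,0,0,0.004,0],[1,0,0,0,0.004,0],[1,0,0,0,0.004,0],[1,0,0,0,0,0],[1,0,0,0,0,0],[0,0,0,0,0,0]]])

```text
time: 18.48
position: [0.5719, 0.1485, 0.0106]
tool_rot: [0.998, 0.065, 0.002, -0.0]
ft_force: [-7.3, -2.4, 5.0]
grip_width: 0.0217
grip_force: 3.7
```

```bash
python3 -c "
from h import *
injig(); plan(J(34,0,.0105),Y)"
```

```text
jig [34.6807 -0.1336 10.5572] F -7.549007548201711 -1.4312369084086491 5.012533460701958
shift [-0.7 -0.1  0.1] turn [-0.    -0.004  0.002]
```

Request:
drive_tool(deltas=[[[1,0,0,0,0,0],[1,0,0,0,0,0],[1,0,0,0,0,0],[1,0,0,0,0,0],[0,0,0,0,0,0],[0,0,0,0,0,0]]])

```text
time: 18.98
position: [0.5718, 0.1486, 0.0103]
tool_rot: [0.998, 0.066, -0.002, -0.0]
ft_force: [-14.0, -4.1, 9.1]
grip_width: 0.0219
grip_force: 6.5
```

```bash
python3 -c "
from h import *
injig()"
```

```text
jig [34.5849 -0.0278 10.2542] F -14.44094903920392 -2.232862517687188 9.144910347704304
```

Request:
drive_tool(deltas=[[[-8,0,0,0,-0.012,0],[-10,0,0,0,0,0],[0,0,-30,0,0,0],[0,0,-35,0,0,0],[0,0,-35,0,0,0],[5,5,-30,0,0,0],[0,0,0,0,0,0]]])

```text
time: 19.57
position: [0.5746, 0.143, 0.1479]
tool_rot: [0.998, 0.065, 0.009, 0.0]
ft_force: [0.9, -0.1, 0.5]
grip_width: 0.0217
grip_force: 0.0
```

```bash
python3 -c "
from h import *
injig()
img,K=cam('wrist');cv2.imwrite('pics/w7.png',img[:,:,::-1])
import pickle;pickle.dump(K,open('w7.pkl','wb'))
q=proj(K,[J(x,y,z) for x,y,z in [(45,30,.04),(105,30,.04),(105,-30,.04),(45,-30,.04)]]);print(q)
u0,v0=(q.min(0)-25).astype(int);u1,v1=(q.max(0)+25).astype(int);print(u0,v0)
cv2.imwrite('pics/w7c.png',cv2.resize(img[v0:v1,u0:u1,::-1],None,fx=5,fy=5,interpolation=2)); print((u1-u0)*5,(v1-v0)*5)"
```

```text
jig [ 36.653   -5.9763 147.872 ] F 0.914019913737266 -0.2376850386447048 0.4827606141895063
[[277.4479 226.6433]
 [274.7424 151.695 ]
 [352.1983 151.8345]
 [350.2234 226.7522]]
249 126
640 625
```

```bash
python3 -c "
from h import *
import pickle
a=cv2.imread('pics/w7c.png'); a=cv2.resize(a,(440,430),interpolation=3)
S,KS=cam('scene'); t,KT=cam('top')
p=proj(KS,[J(75,0,.04)])[0].astype(int); print(p)
b=cv2.resize(S[p[1]-30:p[1]+30,p[0]-35:p[0]+35,::-1],(350,300),interpolation=2)
c=cv2.resize(t[185:305,350:430,::-1],(200,300),interpolation=2)
o=np.zeros((600,800,3),np.uint8); o[:430,:440]=a; o[:300,450:800]=b; o[300:600,450:650]=c
cv2.imwrite('pics/comp.png',o)"
```

```text
[386 197]
```

View pics/comp.png

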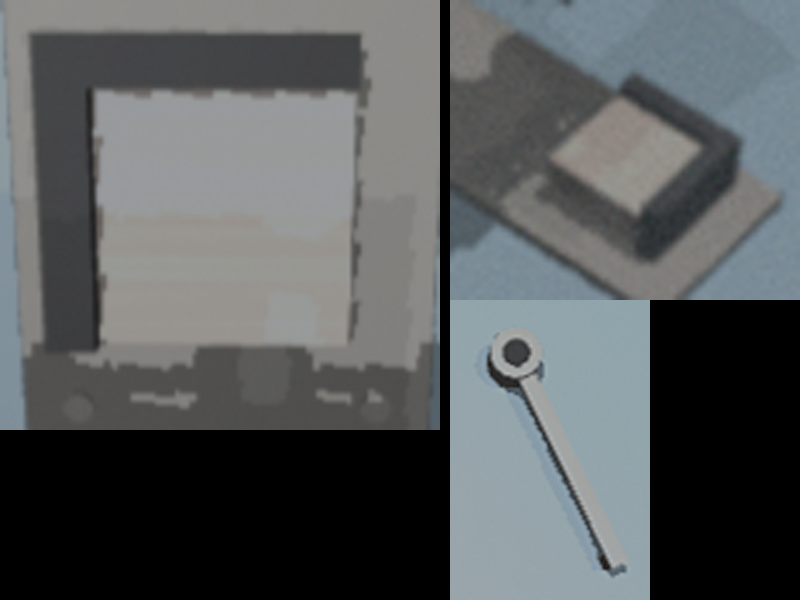

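The stack is square and flush against both fences in both views. The arm lies unobstructed, head at upper left. Next is the detector arm.

```bash
python3 -c "
from h import *
plan((.585,-.18,.19),.381)"
```

```text
shift [-25.1 322.3 -49. ] turn [ 0.    -0.003 -0.25 ]
```

Request:
drive_tool(deltas=[[[-3,40,-10,0,0,0],[-3,40,-10,0,0,0],[-3,40,-10,0,0,0],[-3,40,-10,0,0,0],[-3,40,-9,0,0,0],[-3,40,0,0,0,0],[-3,40,0,0,0,0],[-3,40,0,0,0,0]]], gripper=60)

```text
time: 20.38
position: [0.5845, -0.1789, 0.1878]
tool_rot: [0.998, 0.065, -0.001, -0.001]
ft_force: [0.3, 0.2, -0.4]
grip_width: 0.0517
grip_force: 0.0
```

Request:
drive_tool(deltas=[[[0,0,0,0,0,-0.084],[0,0,0,0,0,-0.083],[0,0,0,0,0,-0.083],[0,0,0,0,0,0],[0,0,0,0,0,0]]])

```text
time: 20.8
position: [0.5847, -0.1771, 0.188]
tool_rot: [0.982, 0.188, -0.001, -0.001]
ft_force: [-0.1, 0.1, 0.5]
grip_width: 0.0525
grip_force: 0.0
```

```bash
cat > arm.py <<'E'
from h import *
img,K=cam('wrist'); T=pose(); print(T[:3,3])
cv2.imwrite('pics/w8.png',img[:,:,::-1])
d=(img[...,2].astype(int)-img[...,0])
m=((d<8)&(img.max(2)>60)).astype(np.uint8); m[275:]=0
m=cv2.morphologyEx(m,cv2.MORPH_OPEN,np.ones((3,3)))
cv2.imwrite('pics/m8.png',m*255)
for c in cv2.findContours(m,0,1)[0]:
    if cv2.contourArea(c)>150: print(cv2.contourArea(c),cv2.boundingRect(c))
E
python3 arm.py
```

```text
[ 0.5849 -0.1771  0.1883]
4173.5 (305, 109, 55, 166)
1680.0 (127, 0, 74, 275)
12117.5 (0, 0, 55, 275)
```

```bash
python3 - <<'E'
from h import *
m=cv2.imread('pics/m8.png',0); im=cv2.imread('pics/w8.png').astype(int)
for r in range(106,275,8):
    x=np.where(m[r,300:365])[0]+300; print(r,x.min() if len(x) else 0,x.max() if len(x) else 0,len(x))
for r in (130,150,200,240): print(r,im[r,300:365:2].sum(1)//3)
print(im[104:180:2,330].sum(1)//3)
E
```

```text
106 0 0 0
114 318 348 31
122 310 355 46
130 307 358 52
138 306 359 54
146 307 358 52
154 310 355 46
162 317 347 31
170 324 341 18
178 324 341 18
186 324 341 18
194 325 341 17
202 325 341 17
210 325 342 18
218 325 342 18
226 325 341 17
234 325 341 17
242 325 342 18
250 326 342 17
258 326 342 17
266 326 342 17
274 326 342 17
130 [140 140 139 145 150 151 150 150 151 147  82  67  69  68  67  66  67  64
  67  67  67  64  73 139 149 150 150 149 150 145 142 147 147]
150 [148 146 143 140 147 150 150 151 150 151 147 112  70  67  66  65  65  65
  68  68  69 114 145 149 149 149 149 149 143 107 147 147 147]
200 [138 139 138 138 139 138 138 138 138 139 138 138 136 140 143 137 141 140
 140 139 136 103 129 138 138 138 138 139 143 147 147 148 147]
240 [98 98 97 98 97 97 98 98 90 86 86 85 84 89 92 91 90 90 96 97 96 97 97 97
 98 97 98 98 98 98 97 97 98]
[147 146 143 149 150 150 150 150 149 133  69  66  66  66  65  65  66  65
  66  66  65  65  65  65  65 114 149 150 150 149 143 130 139 139 140 139
 139 139]
```

```bash
python3 - <<'E'
from h import *
img,K=cam('wrist')
h=cast(K,[(332.8,138),(306,138),(360,138)],.05); b=cast(K,[(333,182),(334.5,270)],.046)
print(h, np.linalg.norm(h[2]-h[1]), b)
a=np.arctan2(*(b[0]-b[1])[1::-1]); a2=np.arctan2(*(h[0]-b[1])[1::-1]); print(a,a2)
a2=float(a2); B=h[0,:2]-.054*np.array([np.cos(a2),np.sin(a2)]); print(B)
plan((*B,.017),a2)
E
```

```text
[[ 0.6586 -0.1579  0.05  ]
 [ 0.6503 -0.1368  0.05  ]
 [ 0.6672 -0.1793  0.05  ]] 0.045718015504111316 [[ 0.6238 -0.1725  0.046 ]
 [ 0.5458 -0.206   0.046 ]]
0.40587464831478554 0.4029380852434883
[ 0.609  -0.1791]
shift [ 21.4  10.9 171.7] turn [-0.001  0.    -0.023]
```

Request:
drive_tool(deltas=[[[7,4,20,0,0,-0.023],[7,4,20,0,0,0],[7,3,20,0,0,0],[0,0,20,0,0,0],[0,0,8,0,0,0],[0,0,0,0,0,0],[0,0,0,0,0,0]]])

```text
time: 21.48
position: [0.609, -0.1793, 0.1018]
tool_rot: [0.98, 0.2, 0.0, -0.0]
ft_force: [-0.1, -0.6, 0.6]
grip_width: 0.0526
grip_force: 0.0
```

```bash
python3 - <<'E'
exec(open('arm.py').read())
for r in range(20,275,12):
    x=np.where(m[r,230:430])[0]+230
    if len(x): print(r,x.min(),x.max(),len(x))
g=img.sum(2)//3
print(g[60:230:4,325])
E
```

```text
[ 0.6097 -0.1797  0.1027]
5707.5 (283, 138, 75, 137)
2073.5 (75, 0, 72, 275)
140 309 332 24
152 296 347 51
164 285 355 71
176 283 357 75
188 284 356 73
200 290 349 60
212 307 334 28
224 309 332 24
236 309 332 24
248 309 331 23
260 309 331 23
272 309 331 23
[145 146 146 146 146 146 147 147 147 147 147 147 147 148 148 148 148 149
 149 147 108 152 152 152 152  71  69  69  69  68  68  68  63  62  62 141
 142 140 142 142 143 142 141]
```

```bash
python3 - <<'E'
from h import *
img,K=cam('wrist')
h=cast(K,[(320.5,178),(282.5,178),(358,178)],.05); b=cast(K,[(321,224),(320.5,272)],.046)
print(h, np.linalg.norm(h[2]-h[1]), b, np.linalg.norm(cast(K,[(308.5,236)],.046)-cast(K,[(332.5,236)],.046)))
a2=float(np.arctan2(*(h[0]-b[1])[1::-1])); print(a2)
B=h[0,:2]-.054*np.array([np.cos(a2),np.sin(a2)]); print(B)
plan((*B,.017),.403); plan((*B,.017),a2)
E
```

```text
[[ 0.6591 -0.1582  0.05  ]
 [ 0.6497 -0.1362  0.05  ]
 [ 0.6684 -0.18    0.05  ]] 0.047579906642971986 [[ 0.6306 -0.1707  0.046 ]
 [ 0.5985 -0.184   0.046 ]] 0.01622224122763431
0.40225200116199933
[ 0.6094 -0.1794]
shift [-0.5 -0.9 86.2] turn [ 0.002 -0.002  0.001]
shift [-0.5 -0.9 86.2] turn [ 0.002 -0.002  0.001]
```

Request:
drive_tool(deltas=[[[0,-1,20,0.002,-0.002,0],[0,0,20,0,0,0],[0,0,20,0,0,0],[0,0,15,0,0,0],[0,0,8,0,0,0],[0,0,3,0,0,0],[0,0,0,0,0,0]]])

```text
time: 22.17
position: [0.609, -0.1788, 0.0163]
tool_rot: [0.98, 0.2, -0.0, -0.001]
ft_force: [-0.4, -0.6, -0.4]
grip_width: 0.0523
grip_force: 0.0
```

Request:
drive_tool(deltas=[[[0,0,0,0,0,0],[0,0,0,0,0,0],[0,0,0,0,0,0],[0,0,0,0,0,0],[0,0,0,0,0,0],[0,0,0,0,0,0],[0,0,0,0,0,0],[0,0,0,0,0,0]]], gripper=0, squeeze=50)

```text
time: 22.83
position: [0.6087, -0.1784, 0.0161]
tool_rot: [0.98, 0.201, -0.001, -0.001]
ft_force: [-0.1, 0.8, 1.3]
grip_width: 0.0154
grip_force: 50.0
```

```bash
python3 - <<'E'
from h import *
o=sensors.get_obs(); print(o['position'],o['tool_rot'],o['ft_force'],o['moment'],o['grip_width'],o['grip_force'])
E
```

```text
[ 0.6087 -0.1784  0.0161] [ 0.9797  0.2005 -0.0007 -0.0009] [-0.1402  0.7585  1.2814] [0.0682 0.0303 0.0288] 0.015444151517042341 49.997454676777124
```

Request:
drive_tool(deltas=[[[0,0,-2,0,0,0],[0,0,-4,0,0,0],[0,0,-6,0,0,0],[0,0,-8,0,0,0],[0,0,-6,0,0,0],[0,0,-4,0,0,0],[0,0,0,0,0,0],[0,0,0,0,0,0]]])

```text
time: 23.5
position: [0.609, -0.1788, 0.0465]
tool_rot: [0.98, 0.201, -0.0, -0.0]
ft_force: [-0.4, -0.1, -5.4]
grip_width: 0.0152
grip_force: 50.0
```

```bash
python3 - <<'E'
exec(open('arm.py').read())
o=sensors.get_obs(); print(o['position'],o['tool_rot'],o['ft_force'],o['moment']@T[:3,:3])
for r in range(100,275,12):
    x=np.where(m[r,230:430])[0]+230
    if len(x): print(r,x.min(),x.max(),len(x))
plan((*o['position'][:2],.1),.403)
E
```

```text
[ 0.6087 -0.1787  0.0461]
11448.0 (262, 145, 120, 130)
2582.0 (28, 0, 61, 275)
[ 0.6087 -0.1787  0.0461] [ 0.9797  0.2005 -0.0006 -0.0007] [ 0.6804  0.428  -4.3996] [-0.0016  0.0392 -0.0219]
148 300 335 36
160 284 359 75
172 274 370 97
184 266 377 112
196 263 380 118
208 262 381 120
220 264 379 116
232 269 374 106
244 275 368 94
256 290 353 64
268 303 340 38
shift [ -0.1  -0.1 -53.9] turn [-0.002  0.001  0.001]
```

```bash
cat > chk.py <<'E'
from h import *
def chk():
    img,K=cam('wrist'); T=pose()
    d=(img[...,2].astype(int)-img[...,0])
    m=((d<8)&(img.max(2)>60)).astype(np.uint8); m[:,:220]=0; m[:,420:]=0; m[255:]=0
    w=[(r,*np.where(m[r])[0][[0,-1]]) for r in range(160,250) if m[r].any()]
    p=np.array([(a,r) for r,a,b in w]+[(b+1,r) for r,a,b in w],float)
    (x,y),ax,an=cv2.fitEllipse(p.astype(np.float32)); print('ellipse',x,y,ax)
    z=T[2,3]-.0161+.05
    h=cast(K,[(x,y),(x-ax[0]/2,y),(x+ax[0]/2,y)],z); print('head top',h[0],'dia',np.linalg.norm(h[1]-h[2]),'in tool',T[:3,:3].T@(h[0]-T[:3,3]),'jig',loc(h[:1]))
if __name__=='__main__': chk(); injig()
E
python3 chk.py
```

```text
ellipse 322.11090087890625 205.9160919189453 (118.62757873535156, 119.7838363647461)
head top [ 0.6595 -0.1576  0.0797] dia 0.04634475326836241 in tool [ 0.055   0.0007 -0.034 ] jig [[  82.2404 -315.0065]]
jig [  29.0131 -329.2121   45.8316] F -0.6924911202828529 -0.06477259439357663 -5.121916947025797
```

```bash
python3 -c "
from h import *
plan(J(20.5,0,.14),Y)"
```

```text
shift [  81.1 -319.4  -93.6] turn [-0.002  0.002  0.275]
```

Request:
drive_tool(deltas=[[[0,0,-5,0,0,0],[0,0,-10,0,0,0],[0,0,-16,0,0,0],[0,0,-18,0,0,0],[0,0,-18,0,0,0],[0,0,-14,0,0,0],[0,0,-9,0,0,0],[0,0,-4,0,0,0]]])

```text
time: 24.27
position: [0.6099, -0.1792, 0.1422]
tool_rot: [0.98, 0.201, 0.001, 0.0]
ft_force: [0.4, 0.1, -5.4]
grip_width: 0.0155
grip_force: 50.0
```

Request:
drive_tool(deltas=[[[1,-4,0,0,0,0],[2,-8,0,0,0,0],[3,-12,0,0,0,0],[4,-16,0,0,0,0],[5,-20,0,0,0,0],[5,-20,0,0,0,0],[5,-20,0,0,0,0],[5,-20,0,0,0,0]]])

```text
time: 24.93
position: [0.5878, -0.0537, 0.1393]
tool_rot: [0.98, 0.201, -0.002, -0.002]
ft_force: [0.6, 1.1, -5.5]
grip_width: 0.0153
grip_force: 50.0
```

Request:
drive_tool(deltas=[[[5,-20,0,0,0,0],[5,-20,0,0,0,0],[5,-20,0,0,0,0],[5,-20,0,0,0,0],[5,-20,0,0,0,0],[5,-20,0,0,0,0],[5,-20,0,0,0,0],[5,-20,0,0,0,0]]])

```text
time: 25.6
position: [0.5613, 0.1088, 0.1397]
tool_rot: [0.98, 0.201, -0.002, -0.001]
ft_force: [-0.3, -0.1, -5.4]
grip_width: 0.015
grip_force: 50.0
```

Request:
drive_tool(deltas=[[[4,-16,0,0,0,0],[3,-12,0,0,0,0],[2,-8,0,0,0,0],[1,-4,0,0,0,0],[0,0,0,0,0,0.02],[0,0,0,0,0,0.04],[0,0,0,0,0,0.05],[0,0,0,0,0,0.05]]])

```text
time: 26.27
position: [0.5571, 0.1459, 0.1404]
tool_rot: [0.993, 0.119, -0.001, -0.0]
ft_force: [0.3, 0.6, -5.6]
grip_width: 0.0156
grip_force: 50.0
```

Request:
drive_tool(deltas=[[[0,0,0,0,0,0.05],[0,0,0,0,0,0.04],[0,0,0,0,0,0.025],[0,0,0,0,0,0],[0,0,0,0,0,0],[0,0,0,0,0,0]]])

```text
time: 26.77
position: [0.5569, 0.1463, 0.1404]
tool_rot: [0.998, 0.064, -0.001, -0.001]
ft_force: [-0.5, 0.1, -6.1]
grip_width: 0.0155
grip_force: 50.0
```

```bash
python3 -c "
from h import *
injig(); plan(J(20.5,0,.0961),Y)"
```

```text
jig [ 19.553   -0.4035 140.377 ] F -0.5145997499620074 0.15742698894303803 -6.0529719946002984
shift [ 1.  -0.4 44.3] turn [-0.001  0.002 -0.   ]
```

Request:
drive_tool(deltas=[[[0.5,-0.4,4,0,0.002,0],[0.5,0,8,0,0,0],[0,0,10,0,0,0],[0,0,10,0,0,0],[0,0,7,0,0,0],[0,0,4,0,0,0],[0,0,1,0,0,0],[0,0,0,0,0,0]]])

```text
time: 27.43
position: [0.5575, 0.1475, 0.0958]
tool_rot: [0.998, 0.064, -0.0, -0.001]
ft_force: [-0.5, -0.2, -5.6]
grip_width: 0.0155
grip_force: 50.0
```

Request:
drive_tool(deltas=[[[0,0,0,0,0,0],[0,0,0,0,0,0],[0,0,0,0,0,0],[0,0,0,0,0,0]]])

```text
time: 27.77
position: [0.5581, 0.1475, 0.0969]
tool_rot: [0.998, 0.064, 0.001, -0.001]
ft_force: [0.3, -0.5, -4.4]
grip_width: 0.0155
grip_force: 50.0
```

```bash
python3 - <<'E'
from h import *
o=sensors.get_obs(); injig(); plan(J(20.5,0,.0961),Y)
T=pose(); print('moment tool',o['moment']@T[:3,:3])
img,K=cam('wrist'); g=img.mean(2).astype(int)
x0=322
print('row206',g[206,250:400:3]); print('col',g[130:275:3,x0])
# scene view: predicted level-arm points in jig frame (head jig x=75, z base .08) for the bar line
S,KS=cam('scene'); g=S.mean(2).astype(int)
for x in (-138,-120,-100,-70):
    for dz in (0,):
        u,v=proj(KS,[J(x+0,0,.112+.007)])[0]; col=S[int(v)-8:int(v)+9,int(round(u))]
        print(x,round(u,1),round(v,1),col.mean(1).astype(int),(col[:,2].astype(int)-col[:,0]))
top,KT=cam('top')
for x in (-138,-120,-70): print(x,proj(KT,[J(x,0,.126)])[0])
E
```

```text
jig [20.8186  0.6736 96.9158] F 0.23030949621720287 -0.5147390595639273 -4.40733762401155
shift [-0.3  0.7  0.8] turn [-0.001 -0.002  0.   ]
moment tool [0.0114 0.0143 0.0288]
row206 [130 134 119  64 140 157 156 156 156 157 157 156 156 104  70  71  69  69
  69  70  70  70  68  68  68  68  67  70  68  68  68  66  66  68  68 144
 153 154 154 153 153 153 152 152 115 128 128 128 136 147]
col [155 155 156 154  83  62 153 156 156 156 156 155 155 155 155 154  70  69
  70  68  69  69  68  69  69  68  68  68  69  67  67  67  66  67  67  66
  64 114 146 144 145 145 144 145 142 143 145 144 127]
-138 325.8 138.2 [138 136 135 129 116  99  93  89  85  78  69  67  64  68  65  64  60] [30 29 29 27 16  5 -2 -2 -1  3 -1  6  2  1  6  1  2]
-120 330.9 141.2 [126 127 122 107  98  92  93  89  87  78  69  67  75  99 117 129 129] [29 27 26 18  3  1 -1 -1 -4  4  2  3  6 15 27 28 26]
-100 336.6 144.7 [125 122 126 121 107  95  94  93  96  89  77  64  68  87 114 126 128] [27 28 27 22 15  3 -1 -4  0 -2  1  3  5 12 22 28 29]
-70 345.2 149.9 [124 125 125 116 101  88  60  48  45  48  44  49  48  48  55  48  50] [28 28 25 23 11  3  5  2  6  7  5  6  6  4  6  6  9]
-138 [248.9787 320.7966]
-120 [247.8282 312.1536]
-70 [244.6669 288.4045]
```

```bash
python3 - <<'E'
from h import *
S,KS=cam('scene'); d=S[...,2].astype(float)-S[...,0]
def silh(dt,dz=0):
    # bar corner lines through x=-125..-60, tilt dt about balance(21)
    L={}
    for y in(-8,8):
        for z in(.113,.127):
            xs=np.linspace(-135,-60,60); p=proj(KS,[J(x,y,z+dz+dt*(x-21)/1000) for x in xs]); L[(y,z)]=p
    return L
for tilt in (0,.03,-.03):
    L=silh(tilt)
    for u in (331,334,337,340):
        v=[np.interp(u,p[:,0],p[:,1]) for p in L.values()]; print(tilt,u,round(min(v),2),round(max(v),2))
for u in (331,334,337,340):
    c=d[125:160,u]; i=np.where(c<14)[0]; print(u,i[0]+125-.5+0,c[i[0]-2:i[0]+2],i, g if 0 else '')
E
```

```text
0 331 136.29 145.76
0 334 138.09 147.59
0 337 139.89 149.42
0 340 141.69 151.24
0.03 331 137.54 146.87
0.03 334 139.26 148.62
0.03 337 140.97 150.36
0.03 340 142.69 152.1
-0.03 331 135.03 144.64
-0.03 334 136.92 146.55
-0.03 337 138.81 148.47
-0.03 340 140.7 150.38
331 136.5 [23. 20.  5. -1.] [12 13 14 15 16 17 18 19 20 32 33 34] 
334 138.5 [24. 16.  6. -1.] [14 15 16 17 18 19 20 21 22 33 34] 
337 140.5 [25. 14.  1.  0.] [16 17 18 19 20 21 22 23 24 32 33 34] 
340 141.5 [28. 22. 13.  3.] [17 18 19 20 21 22 23 24 25 26 27 28 29 30 31 32 33 34]
```

```bash
python3 - <<'E'
from chk import *
chk(); injig()
T=pose(); print('head from TCP +54.5:',loc((T@np.array([.0545,.0003,-.034,1]))[None,:3]))
print(sensors.get_obs()['joint_velocities'])
E
```

```text
ellipse 321.9341735839844 484.51239013671875 (126.73029327392578, 972.1058959960938)
head top [0.4659 0.1351 0.1305] dia 0.06594842190902792 in tool [-0.0927  0.0005 -0.034 ] jig [[-72.2068   0.1203]]
jig [20.5516  0.657  96.5883] F 0.15946043855598965 -0.5909692070591777 -5.247249437199441
head from TCP +54.5: [[75.0251  0.3152]]
[ 0.0002  0.0013  0.0005  0.0007 -0.0005  0.0005]
```

```bash
python3 -c "
from rig import ticket
print(ticket.hand_in())"
```

```text
the job is handed in; nothing more can be done
None
```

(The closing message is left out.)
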